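Clear the lid of a dry box and crack its stuck seal

ROBOT

A 6-joint arm with a two-finger parallel gripper is mounted at the origin on a cart in front of the work surface, level with it; the furniture and walls round the work are solid. World frame = base frame: x ahead of the robot, y to its left, z up, the work surface at z = 0. Lengths are in mm, angles in rad, forces in N, time in s.
With the tool pointing down it reaches from about 300 to 775 mm from the base axis. Payload 14.6 kg.
Tool frame: the origin (TCP) lies where the fingers leave the gripper's body, on its centre line; the fingertips stand 97 mm ahead of it and the grasp point (between the pads) lies ahead of it (grip_depth is the z of the grasp point in the tool frame, in mm); z points along the fingers, y is the line along which they close (so a half turn about z gives the same grasp; the last joint's range is limited). The gripper opens to 94 mm and grips with 3 to 60 N. Pads are 16 mm wide; open, the fingers measure 119 mm over their backs; the gripper's body (75 mm by 177 mm) begins 78 mm behind the grasp point.
Start: joints at [-1.205, 0.3, 1.521, -0, 1.321, -0.067], TCP at [230.67, -499.281, 302.646] pointing down, gripper open.
Joint ranges: [-3.03, 3.03], [-0.79, 2.21], [0.23, 2.52], [-1.04, 4.18], [0, 3.07], [-2.55, 2.55]. Speed limits (rad/s): [2.22, 2.22, 2.57, 3.14, 3.14, 3.14].

INTERFACE

Orientations are given as [roll, pitch, yaw] about the fixed x, y, z axes, in that order (R = Rz(yaw) Ry(pitch) Rx(roll)).
In Python, from cell import read_state, camera, sign_off, regions_of, spot_point, grip_depth gives the robot as it stands. The module is installed in compiled form; this text tells all that it offers.
- The arm moves only by the tool send_rows, never from a script. Its argument "series" is a list of rows, each a list of 3 entries, a list of its own where there are three numbers: the shift along the world's x, y, z in mm, then the turn about the world's z in degrees, then the closure, from -1 (fully open) to 1 (shut), so that 0 is half open. A call has 1 to 12 rows; each row shifts and turns the commanded pose from where the row before left it; what a row does not reach is not made up. A row lasts 1/10 s, in which the tool goes at most 50 mm and 8.59 degrees, less where a joint would pass 70% of its speed; a pose out of reach is approached as far as the arm can. A call is refused whole if a number of a shift passes 50 or a number of a turn 8.59, either way. A call with a gripper value outside its range is refused whole. The fingers move at their own pace and stop on an object; "squeeze" is the grip in N (left out, the last holds). Time passes only in rows, so rows that do not move let the fingers close. It gives the time, the measured TCP pose, the force, the opening and the grip force at its end, in the units of the state.
- read_state(): the state, without advancing time (a new reading comes with each control period).
- camera(name): name is "side" or "top" or "wrist"; returns a dict with "color" (420x560x3 uint8, blue, green, red), "fx", "fy", "cx", "cy" (pixels), "camera_from_world" (4x4, takes a point from world to camera coordinates). Camera axes: x right, y down, z forward; pixel columns grow to the right and rows downward; lengths in mm; the calibration is good to about 2 mm. The wrist camera is an equidistant fisheye: a pixel r from the principal point sees the ray r / f radians off the axis. A picture is of the moment at which its call begins. There is no depth.
- sign_off(): hands the job in; it is judged then, once.
Trained networks look in a picture, given as the dict that the camera call returned (one of the last four; its "shot" number tells which), for a name from the list of things; names that differ only in an ending like _2 or _b are one class to them, and where a whole thing is asked for, a point or a joint stands for the part that bears it (a point fixed in the world has none). Each returns a list of dicts, best first, with "confidence" (0 to 1); they miss things now and then, are a little off and sometimes report something else, mostly with a low value. They report only what shows in the picture. A call takes as long as a camera call. They do not tell look-alikes from the thing itself.
- regions_of(thing, picture): "mask" (420x560 bool, what is visible of it).
- spot_point(thing, picture): "point" ([x, y, z] in mm, in the coordinates of the camera as it stood for that picture, good to about 4 mm: a listed point, or the origin of a listed thing).
The state is a dict: "clock": time; "joints": joint angles; "qd": joint speeds; "effort": joint torques, N m; "eef_pos": TCP position; "eef_rot": TCP orientation; "wrist_force": force on the tool from outside, world axes, zero at the start; "moment": the same for the moment, N m; "finger_gap": finger opening in mm; "finger_force": force on a finger pad.
Only numpy, scipy, OpenCV 4.12 (cv2) and the standard library are available. Lean on these libraries where they do the work, as an engineer would, in place of code of your own. Each camera call takes 0.05 s, during which the arm holds its last target. There are 200 camera calls.

TASK

Some loose ceramic chips lie on the lid of the dry box: pick up the scraper block, wipe all the chips off the lid with it (never with the fingers) into the steel trough on the right-hand side of the box, and stand the block back upright on the worktop. Then take the lid by its bar handle, pull it straight up until it breaks free of its tight seal without letting it fly up, and hold it level over the box, about 30 mm above its closed place; finish while still holding it there. Do not open it until the chips are off, and leave the petri dish, tape roll and brass weight where they are.

Things in the scene. Friction and masses are not known exactly. Their poses are not given: they have to be found in the camera images.
- dry_box: White plastic tub, 150 (x) x 140 (y) x 73 mm high, fixed to the worktop; origin on the worktop under the middle of the tub. Its x axis points from the front (towards the robot) to the back, y to its left, z up. Along its right side (-y) runs an open steel trough: 160 mm long in x, from y = -70 to y = -133 mm, floor 5 mm and walls 45 mm above the worktop.
- lid: Grey lid, a loose plate 156 (x) x 146 (y) x 10 mm, 300 g, pressed into the tub; origin at the middle of its underside, which closed lies at (0, 0, 73) mm in the box frame, same axes as the box. A 25 mm deep skirt under it reaches into the tub, where two sprung lips grip a bead on the skirt: the upward pull needed at the handle rises to a peak of about 13 to 20 N within the first 3 to 6 mm and is gone after about 12 mm; then only the lid's weight (3 N) remains.
- lid_handle (a point): Middle of the lid's handle: a flat-sided horizontal steel bar along the box's y axis, 12 mm thick (x), 18 mm high, 96 mm long, on two posts. With the lid closed this point lies at (20, 0, 115) mm in the box frame, 32 mm above the lid's top.
- lid_seat (a point): Point fixed to the box at (20, 0, 115) mm in its frame: where the middle of the handle is when the lid is closed.
- lip_l: Left sprung rubber lip inside the tub, out of sight under the lid; nothing to be done with it.
- lip_r: Right sprung rubber lip inside the tub, out of sight under the lid; nothing to be done with it.
- lid_centre (a point): Middle of the lid's flat top, 83 mm above the worktop when closed. The chips lie on the front part of the lid, between the handle and the front edge: their centres within x = -52 to -14 mm and y = -40 to +35 mm of this point (box axes).
- scraper_centre (a point): Black scraper block standing upright on the worktop: 24 mm thick (own x axis), 72 mm long (own y axis), 64 mm high, 120 g, with an 18 mm thick rubber lip as its foot; this point is its centre, 32 mm above its foot. Either long face may push.
- scraper: The same scraper block; origin at the middle of its foot, z up along the block, y along its length.
- chip_a_centre (a point): small white ceramic chip, about 16 x 13 x 10 mm, 10 g, loose, lying on the lid at the start; this point is its centre. 
- chip_b_centre (a point): small white ceramic chip, about 16 x 13 x 10 mm, 10 g, loose, lying on the lid at the start; this point is its centre. 
- chip_c_centre (a point): small white ceramic chip, about 16 x 13 x 10 mm, 10 g, loose, lying on the lid at the start; this point is its centre. 
- petri_centre (a point): Closed clear petri dish, 60 mm across, 15 mm high; bystander; its centre.
- tape_centre (a point): Roll of labelling tape lying flat, 60 mm across, 19 mm high; bystander; its centre.
- weight_centre (a point): Brass knob weight, 29 mm across, 42 mm high; bystander; its centre.
- chip_a: The same chip; origin at the middle of its underside.
- chip_b: The same chip; origin at the middle of its underside.
- chip_c: The same chip; origin at the middle of its underside.
Mind the look-alikes: they are no part of the job. There is more than one size of the scraper; the job needs the larger.

How it is judged (in metres and radians):
On the way, in this order (a step that is already met when the one before it is completed fails the run):
1. all three chips lie in the trough, the lid clear (y of chip_a_centre in the frame of dry_box between -0.137 and -0.066 m and z of each of chip_a_centre, chip_b_centre, chip_c_centre in the frame of dry_box below 0.04 m and x of chip_a_centre in the frame of dry_box between -0.082 and 0.082 m and y of chip_b_centre in the frame of dry_box between -0.137 and -0.066 m and x of chip_b_centre in the frame of dry_box between -0.082 and 0.082 m and y of chip_c_centre in the frame of dry_box between -0.137 and -0.066 m and x of chip_c_centre in the frame of dry_box between -0.082 and 0.082 m), for 0.2 s.
2. the scraper block stands on the worktop, let go (height (world z) of scraper_centre below 0.04 m and angle between scraper's own z axis and vertical below 0.2 rad and contact force between scraper and the fingers below 0.1 N and contact force between scraper and dry_box below 0.1 N), for 0.2 s.
3. the lid has broken free of its seal, held by the fingers (z of lid_handle in the frame of dry_box above 0.128 m and contact force between lid and the fingers above 0.5 N), for 0.1 s.
At the end, for the whole second after the job is handed in: Fingers alone hold the lid at rest, handle 14 to 46 mm above its closed height, tilt under 0.2 rad, under 25 mm sideways, clear of box and lips; all three chips in the trough; the block stands upright on the worktop, released, clear of the box (all of step 1 and all of step 2 and z of lid_handle in the frame of dry_box between 0.129 and 0.161 m and angle between lid's own z axis and vertical below 0.2 rad and horizontal distance between lid_handle and lid_seat below 0.025 m and contact force between lid and dry_box below 0.1 N and contact force between lid and lip_l below 0.1 N and contact force between lid and lip_r below 0.1 N and contact force between lid and the fingers above 0.5 N and linear speed of lid below 0.02 m/s); the arm keeps its last pose, push and grip.
It fails at once if the lid is raised more than 75 mm (z of lid_handle in the frame of dry_box above 0.19 m).
It fails at once if the lid is opened while a chip is still on it (z of lid_handle in the frame of dry_box above 0.123 m and height (world z) of any of chip_a_centre, chip_b_centre, chip_c_centre above 0.05 m).
It fails at once if the fingers touch a chip (contact force between any of chip_a, chip_b, chip_c and the fingers above 0.3 N).
It fails at once if a bystander is moved more than 20 mm (distance of any of petri_centre, tape_centre, weight_centre from where it was at the start of the episode above 0.02 m).
It also fails if it takes over 56 s, if anything falls off the work surface, if the arm or the gripper's body presses on something with over 40 N, if the wrist force passes 120 N, or if a joint passes its speed limit or range.

## Working session

There is one attempt and no reset: what is moved stays moved. The work goes in short steps, Python scripts to look and compute and a tool call to move; the robot and the scene stay as the last step left them, time stands still between calls to the robot, and variables do not carry over. Pictures are saved under pics/ and viewed, at most 10 in all, crops included, and the job is handed in when it is done.

Besides the shell and the picture viewer there is one more tool, called after "Call:" in YAML: its name, and indented under it one key for each argument. send_rows: Moves the arm, as the interface text tells. Its arguments: {"type":"object","properties":{"series":{"type":"array"},"squeeze":{"type":"number"}},"required":["series"]}

```bash
mkdir -p pics
cat > h.py <<'E'
import numpy as np, cv2
from cell import *
def w(p,c):
    M=np.linalg.inv(np.array(c["camera_from_world"])); return (M@np.r_[p,1])[:3]
def spots(c,names,n=3):
    for t in names:
        for d in spot_point(t,c)[:n]: print(t,round(d["confidence"],2),w(d["point"],c).round(1))
E
python3 - <<'E'
from h import *
print(read_state(),grip_depth)
ims=[]
for n in ["top","side"]:
    c=camera(n);ims.append(c["color"]);print(n,np.linalg.inv(c["camera_from_world"]).round(2).tolist(),c["fx"],c["cx"],c["cy"])
    spots(c,["dry_box","lid_handle","lid_centre","scraper","scraper_centre","chip_a_centre","petri_centre","tape_centre","weight_centre"],4)
    cv2.imwrite(f"pics/{n}0.png",c["color"])
E
```

```text
{'clock': 0.0, 'joints': array([-1.20459884e+00,  3.00491218e-01,  1.52160699e+00, -2.85704656e-05,
        1.32069848e+00, -6.66280791e-02]), 'qd': array([ 7.89858862e-04, -5.12197668e-04, -6.41872132e-05,  2.15460788e-03,
       -2.90291477e-04, -1.69027984e-04]), 'effort': array([ 1.00598871e-03, -5.31800330e+01, -3.52738130e+01,  7.08859228e-02,
        2.43563071e-02, -1.23490154e-04]), 'eef_pos': array([ 230.61303161, -499.14363482,  302.06426789]), 'eef_rot': array([-3.14038945e+00, -5.25513477e-05,  4.32832626e-01]), 'wrist_force': array([ 0.3668471 , -0.21532958, -0.0535683 ]), 'moment': array([-0.0418685 ,  0.02537075, -0.01451   ]), 'finger_force': 0.0, 'finger_gap': 93.78250873511409} 78.39999999999999
top [[-0.0, -0.98, 0.19, 364.59], [-1.0, -0.01, -0.04, -161.98], [0.04, -0.19, -0.98, 924.8], [0.0, 0.0, 0.0, 1.0]] 393.68877537765667 276.706582360627 212.66886917250602
dry_box 0.4 [443.6  20.2  10.3]
dry_box 0.3 [ 580.5 -160.9   83.9]
lid_handle 0.96 [ 642.4 -168.1  113.6]
lid_centre 0.93 [ 616.1 -160.9   82.9]
scraper 0.87 [ 418.3 -224.1   -2.5]
scraper 0.65 [435.  -88.
[... 260 characters left out ...]
.0, 0.05, -0.05, 560.17], [0.07, -0.57, 0.82, -914.08], [0.01, -0.82, -0.57, 635.72], [0.0, 0.0, 0.0, 1.0]] 467.660035547139 281.6770130083061 207.77905328692637
dry_box 0.73 [ 617.2 -167.7   -3.5]
dry_box 0.73 [ 577.9 -158.    86.3]
lid_handle 0.93 [ 633.7 -166.6  115.6]
lid_handle 0.43 [ 611.4 -167.1   81.2]
lid_centre 0.61 [ 611.  -163.5   80.7]
lid_centre 0.51 [ 577.2 -153.9   79.5]
lid_centre 0.24 [ 616.  -165.    -3.4]
scraper 0.83 [ 424.8 -222.5   -1.5]
scraper 0.52 [435.7 -91.   -0.8]
scraper_centre 0.6 [439.7 -92.7  27.3]
chip_a_centre 0.45 [ 586.1 -132.1   90.1]
petri_centre 0.89 [440.3  14.6   8.4]
weight_centre 0.69 [ 365.1 -374.2   19.1]
weight_centre 0.45 [ 419.5 -223.1   28.4]
```

View pics/top0.png

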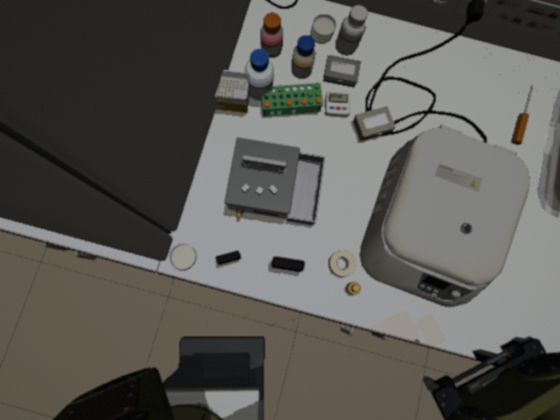

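View pics/side0.png

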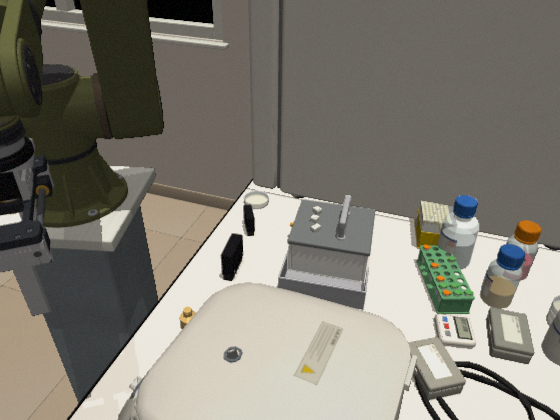

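The top view shows the closed lid at (264,176) with its handle at (264,162). The chips are at about (245,188), (260,190) and (273,189), and the trough is on the right at (305,188). The larger scraper is at (288,264) and the smaller look-alike at (228,257). In the side view a large appliance stands to the right of the box, clear of it.

```bash
cat >> h.py <<'E'
def toplane(c,px,z):
    M=np.linalg.inv(np.array(c["camera_from_world"])); px=np.atleast_2d(px).astype(float)
    r=np.c_[(px[:,0]-c["cx"])/c["fx"],(px[:,1]-c["cy"])/c["fy"],np.ones(len(px))]@M[:3,:3].T
    s=(z-M[2,3])/r[:,2]; return M[:3,3]+s[:,None]*r
def rect(c,mask,z):
    v,u=np.nonzero(mask); p=toplane(c,np.c_[u,v],z)[:,:2].astype(np.float32)
    b=cv2.boxPoints(cv2.minAreaRect(p)); e=[b[1]-b[0],b[2]-b[1]]; 
    e=max(e,key=np.linalg.norm); return b.mean(0).round(1),cv2.minAreaRect(p)[1],np.degrees(np.arctan2(e[1],e[0])).round(1)
E
python3 - <<'E'
from h import *
c=camera("top")
for t,z in [("scraper",64),("lid",83),("lid_handle",124)]:
    for d in regions_of(t,c)[:3]: print(t,round(d["confidence"],2),rect(c,d["mask"],z))
g=cv2.cvtColor(c["color"],cv2.COLOR_BGR2GRAY)
lid=regions_of("lid",c)[0]["mask"]
roi=np.zeros_like(g);roi[180:198,235:285]=1
m=((g>150)&(roi>0)).astype(np.uint8)
n,l,st,ce=cv2.connectedComponentsWithStats(m)
for i in range(1,n):
    if st[i,4]>3: print("chip",st[i],toplane(c,ce[i],93).round(1))
m=((g<45)).astype(np.uint8);m[:245]=0;m[280:]=0;m[:,:265]=0;m[:,310:]=0
print("scr dark",rect(c,m,60))
cr=cv2.resize(c["color"][125:285,200:360],(800,800),interpolation=cv2.INTER_CUBIC)[:600*1]
s=camera("side")
for d in regions_of("scraper",s)[:3]:
    v,u=np.nonzero(d["mask"]);print("side",round(d["confidence"],2),u.min(),u.max(),v.min(),v.max())
E
```

```text
scraper 0.64 (array([ 420.4, -220. ], dtype=float32), (72.02979278564453, 27.074281692504883), np.float32(80.7))
scraper 0.54 (array([435. , -89.3], dtype=float32), (22.691226959228516, 54.58088302612305), np.float32(-72.4))
lid 0.97 (array([ 616.2, -163.3], dtype=float32), (147.72479248046875, 159.9093780517578), np.float32(-9.1))
lid_handle 0.95 (array([ 604.3, -163.8], dtype=float32), (138.52557373046875, 151.39358520507812), np.float32(-8.9))
chip [244 186   4   3   6] [[ 583.9 -127.5   93. ]]
chip [272 187   3   3   6] [[ 583. -187.   93.]]
chip [259 188   3   4   8] [[ 578.7 -158.3   93. ]]
scr dark (array([ 419.9, -220.1], dtype=float32), (68.71504974365234, 23.99036979675293), np.float32(81.4))
side 0.74 243 254 204 234
side 0.6 221 242 234 278
side 0.45 311 320 223 230
```

Call:
send_rows:
  series:
    - [[5, 35, 0], 8, -1]
    - [[5, 35, 0], 8, -1]
    - [[10, 35, 0], 8, -1]
    - [[10, 35, 0], 8, -1]
    - [[20, 35, 0], 8, -1]
    - [[20, 35, 0], 8, -1]
    - [[20, 35, -10], 8, -1]
    - [[30, 33, -20], 0, -1]
    - [[35, 0, -20], 0, -1]
    - [[34, 0, -10], 0, -1]
    - [[0, 0, 0], 0, -1]
    - [[0, 0, 0], 0, -1]

```text
clock: 2.55
eef_pos: [419.6, -221.1, 242.3]
eef_rot: [-3.14, -0.0, 1.411]
wrist_force: [-1.1, -0.1, 0.2]
finger_gap: 93.9
finger_force: 0.0
```

Run:
```python
from h import *
s=read_state();print(s["eef_pos"],s["eef_rot"],s["joints"])
c=camera("wrist");cv2.imwrite("pics/w1.png",c["color"]);np.save("w1.npy",c,allow_pickle=True)
spots(c,["scraper","scraper_centre","lid_handle","lid_centre","chip_a_centre"],3)
for d in regions_of("scraper",c)[:3]:
    v,u=np.nonzero(d["mask"]);print(d["confidence"],u.mean(),v.mean())
```

```text
[ 419.63437891 -221.07374349  242.27173776] [-3.14048387e+00 -3.89564953e-04  1.41107171e+00] [-5.62090648e-01  1.95013384e-01  1.80046996e+00 -8.30830686e-05
  1.14728209e+00 -4.02332058e-01]
scraper 0.84 [435.  -92.4   0.9]
scraper 0.73 [ 371.9 -375.6   19.6]
scraper 0.59 [ 421.7 -224.9    2.9]
scraper_centre 0.69 [436.  -87.2  23.7]
scraper_centre 0.55 [ 420.8 -221.5   38.7]
lid_handle 0.75 [ 640.  -168.6  115. ]
lid_handle 0.33 [ 370.9 -374.4   23. ]
lid_centre 0.67 [ 421.1 -229.2   -1.2]
lid_centre 0.59 [ 425.8 -348.4    8.3]
chip_a_centre 0.86 [ 586.1 -125.1   91.7]
0.9 272.8254901960784 61.93529411764706
0.7 280.37420382165607 211.64291401273886
```

View pics/w1.png

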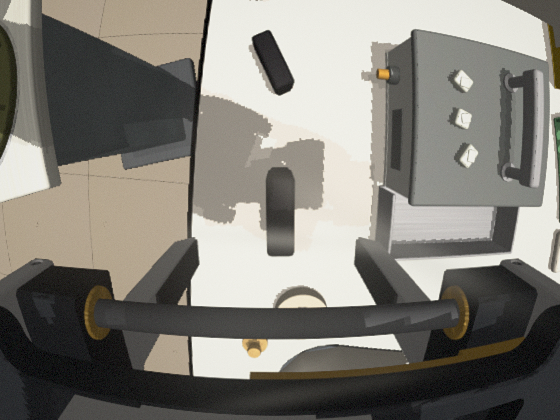

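The wrist view shows the large scraper at (280,212), upright in the frame and centred between the open fingers. The three chips are on the lid at about (462,80), (462,119) and (468,155), and the smaller scraper is at (272,62). I'll descend and grip.

Call:
send_rows:
  series:
    - [[0, 0, -30], 0, -1]
    - [[0, 0, -30], 0, -1]
    - [[0, 0, -30], 0, -1]
    - [[0, 0, -20], 0, -1]
    - [[0, 0, -8], 0, -1]
    - [[0, 0, 0], 0, 1]
    - [[0, 0, 0], 0, 1]
    - [[0, 0, 0], 0, 1]
    - [[0, 0, 0], 0, 1]
    - [[0, 0, 0], 0, 1]
    - [[0, 0, 0], 0, 1]
    - [[0, 0, 0], 0, 1]
  squeeze: 35

```text
clock: 4.1
eef_pos: [419.7, -221.3, 124.7]
eef_rot: [3.141, 0.0, 1.41]
wrist_force: [0.3, -0.1, -0.0]
finger_gap: 41.7
finger_force: 0.0
```

Call:
send_rows:
  series:
    - [[0, 0, 0], 0, 1]
    - [[0, 0, 0], 0, 1]
    - [[0, 0, 0], 0, 1]
    - [[0, 0, 0], 0, 1]
    - [[0, 0, 0], 0, 1]
    - [[0, 0, 0], 0, 1]
    - [[0, 0, 20], 0, 1]
    - [[0, 0, 40], 0, 1]
    - [[0, 0, 40], 0, 1]
    - [[0, 0, 30], 0, 1]

```text
clock: 5.1
eef_pos: [419.6, -221.3, 256.8]
eef_rot: [3.141, 0.001, 1.41]
wrist_force: [0.3, -1.1, -1.6]
finger_gap: 23.7
finger_force: 35.0
```

Call:
send_rows:
  series:
    - [[7, 10, 0], -8.2, 1]
    - [[10, 14, 0], -8.2, 1]
    - [[10, 14, 0], -8.2, 1]
    - [[10, 14, 0], -8.2, 1]
    - [[14, 14, 0], -8.2, 1]
    - [[18, 14, 0], -8.2, 1]
    - [[20, 14, 0], -8.2, 1]
    - [[20, 14, 0], -8.2, 1]
    - [[20, 10, 0], -8.2, 1]
    - [[20, 0, 0], -8.2, 1]
    - [[20, 0, 0], -7.8, 1]
    - [[0, 0, 0], 0, 1]

```text
clock: 6.3
eef_pos: [589.8, -103.1, 253.8]
eef_rot: [-3.142, 0.001, -0.161]
wrist_force: [-0.2, 0.3, -1.5]
finger_gap: 24.0
finger_force: 35.0
```

Run:
```python
from h import *
s=read_state();print(s["eef_pos"],s["eef_rot"],s["joints"],s["finger_gap"])
c=camera("wrist");cv2.imwrite("pics/w2.png",c["color"])
spots(c,["scraper","scraper_centre","lid_handle","lid_centre","chip_a_centre"],3)
```

```text
[ 589.78857582 -103.07759544  253.84313278] [-3.14153222e+00  8.32737188e-04 -1.60590915e-01] [-2.34190319e-01  4.49414028e-01  1.43267700e+00 -1.01168787e-06
  1.26033656e+00  1.49719726e+00] 23.96013664896586
scraper 0.82 [ 590.4 -105.9  130.4]
scraper_centre 0.78 [435.8 -86.1  24.1]
lid_handle 0.98 [ 637.9 -169.1  113.2]
lid_centre 0.56 [ 613.5 -169.5   84. ]
chip_a_centre 0.82 [ 588.  -122.7   90.4]
```

View pics/w2.png

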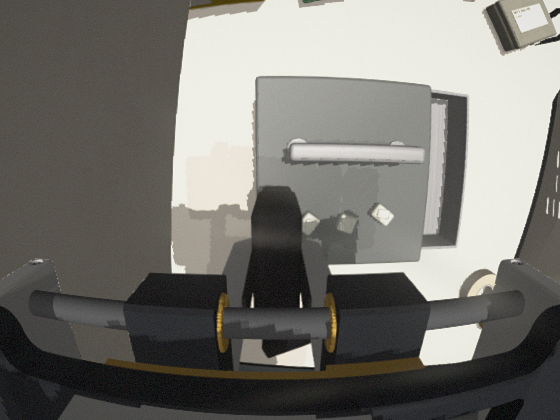

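The wrist view shows the block to the left of the chips, which are at (310,219), (348,222) and (381,213). The handle is clear ahead at (357,152) and the trough is on the right at (445,170). I'll shift 6 mm further left, lower, and wipe.

Call:
send_rows:
  series:
    - [[1, 6, 0], 0, 1]
    - [[0, 0, -12], 0, 1]
    - [[0, 0, -12], 0, 1]
    - [[0, 0, -10], 0, 1]
    - [[0, 0, -6], 0, 1]
    - [[0, 0, -4], 0, 1]
    - [[0, 0, 0], 0, 1]
    - [[0, 0, 0], 0, 1]

```text
clock: 7.4
eef_pos: [589.8, -97.3, 210.9]
eef_rot: [3.142, -0.0, -0.157]
wrist_force: [-0.2, 0.8, -1.0]
finger_gap: 23.9
finger_force: 35.0
```

Call:
send_rows:
  series:
    - [[0, 0, -1.5], 0, 1]
    - [[-0.8, -5, 0], 0, 1]
    - [[-0.8, -5, 0], 0, 1]
    - [[-0.8, -5, 0], 0, 1]
    - [[-0.8, -5, 0], 0, 1]
    - [[-0.8, -5, 0], 0, 1]
    - [[-0.8, -5, 0], 0, 1]
    - [[-0.8, -5, 0], 0, 1]
    - [[-0.8, -5, 0], 0, 1]
    - [[-0.8, -5, 0], 0, 1]
    - [[-0.8, -5, 0], 0, 1]
    - [[-0.8, -5, 0], 0, 1]

```text
clock: 8.6
eef_pos: [580.8, -152.7, 209.1]
eef_rot: [-3.142, 0.0, -0.157]
wrist_force: [0.3, 1.0, -0.5]
finger_gap: 23.6
finger_force: 35.0
```

Call:
send_rows:
  series:
    - [[-0.8, -5, 0], 0, 1]
    - [[-0.8, -5, 0], 0, 1]
    - [[-0.8, -5, 0], 0, 1]
    - [[-0.8, -5, 0], 0, 1]
    - [[-0.8, -5, 0], 0, 1]
    - [[-0.8, -5, 0], 0, 1]
    - [[-0.8, -5, 0], 0, 1]
    - [[-0.8, -5, 0], 0, 1]
    - [[-0.8, -5, 0], 0, 1]
    - [[-0.8, -5, 0], 0, 1]
    - [[-0.8, -5, 0], 0, 1]
    - [[-0.8, -5, 0], 0, 1]

```text
clock: 9.8
eef_pos: [571.2, -212.7, 209.1]
eef_rot: [3.142, 0.0, -0.157]
wrist_force: [-0.3, -0.5, -0.1]
finger_gap: 24.0
finger_force: 35.0
```

Call:
send_rows:
  series:
    - [[-0.8, -5, 0], 0, 1]
    - [[-0.8, -5, 0], 0, 1]
    - [[-0.8, -5, 0], 0, 1]
    - [[0, 0, 0], 0, 1]
    - [[0, 0, 0], 0, 1]

```text
clock: 10.3
eef_pos: [568.8, -227.3, 209.1]
eef_rot: [-3.142, 0.0, -0.157]
wrist_force: [-0.7, -0.0, -0.7]
finger_gap: 23.6
finger_force: 35.0
```

Run:
```python
from h import *
c=camera("wrist");cv2.imwrite("pics/w3.png",c["color"])
spots(c,["chip_a_centre"],4)
t=camera("top");spots(t,["chip_a_centre"],4)
a=cv2.resize(t["color"][125:235,210:340],(520,440),interpolation=cv2.INTER_CUBIC)
s=camera("side");spots(s,["chip_a_centre"],4)
b=cv2.resize(s["color"][190:300,270:390],(480,440),interpolation=cv2.INTER_CUBIC)
cv2.imwrite("pics/ts3.png",cv2.resize(np.hstack([a,b]),(800,352)))
```

```text
chip_a_centre 0.46 [ 561.8 -243.9   16.6]
chip_a_centre 0.48 [ 562.9 -254.3   13.1]
```

View pics/ts3.png

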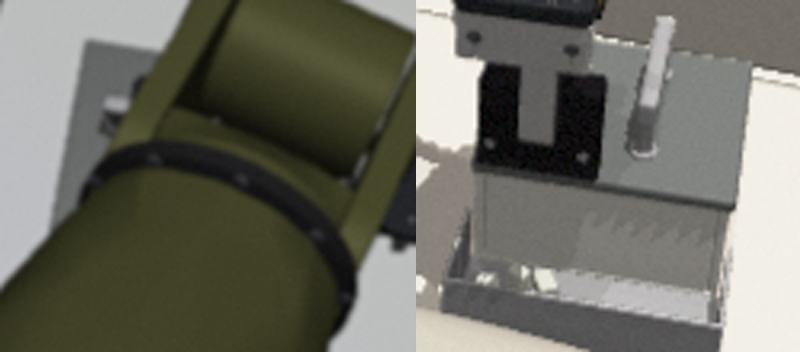

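The side crop shows chips in the front half of the trough, at about crop (490,275), (520,270) and (545,280), and none showing on the lid. I'll lift and carry the block back to its place.

Call:
send_rows:
  series:
    - [[0, 0, 25], 0, 1]
    - [[0, 0, 25], 0, 1]
    - [[-8, 0, 0], 8.2, 1]
    - [[-14, 0, 0], 8.2, 1]
    - [[-14, 0, 0], 8.2, 1]
    - [[-14, 0, 0], 8.2, 1]
    - [[-14, 0, 0], 8.2, 1]
    - [[-14, 0, 0], 8.2, 1]
    - [[-14, 0, 0], 8.2, 1]
    - [[-14, 2, 0], 8.2, 1]
    - [[-14, 2, 0], 8.2, 1]
    - [[-14, 2, 0], 8.2, 1]

```text
clock: 11.8
eef_pos: [434.3, -221.1, 259.2]
eef_rot: [3.141, 0.0, 1.28]
wrist_force: [0.1, 0.1, -2.0]
finger_gap: 24.0
finger_force: 35.0
```

Call:
send_rows:
  series:
    - [[-14, 0, 0], 7.8, 1]
    - [[0, 0, 0], 0, 1]
    - [[0, 0, -30], 0, 1]
    - [[0, 0, -30], 0, 1]
    - [[0, 0, -30], 0, 1]
    - [[0, 0, -25], 0, 1]
    - [[0, 0, -10], 0, 1]
    - [[0, 0, 0], 0, 1]
    - [[0, 0, 0], 0, 1]

```text
clock: 12.7
eef_pos: [421.5, -221.5, 135.1]
eef_rot: [3.14, 0.0, 1.409]
wrist_force: [-0.5, -0.0, -1.7]
finger_gap: 23.8
finger_force: 35.0
```

Run:
```python
from h import *
t=camera("top");spots(t,["chip_a_centre","lid_handle"],4)
a=cv2.resize(t["color"][125:285,210:340],(455,560),interpolation=cv2.INTER_CUBIC)
cv2.imwrite("pics/t4.png",a)
s=camera("side");spots(s,["scraper","chip_a_centre"],4)
```

```text
chip_a_centre 0.47 [ 562.5 -246.5   15. ]
lid_handle 0.72 [ 574.9 -249.4   12.6]
lid_handle 0.26 [443.2  23.8   7.7]
scraper 0.61 [ 419.9 -224.9   10. ]
scraper 0.59 [434.8 -92.2  -1.1]
chip_a_centre 0.61 [ 561.3 -252.9   15. ]
```

View pics/t4.png

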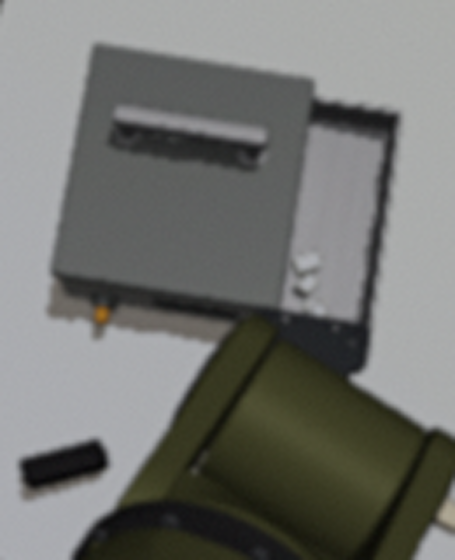

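The top crop shows a clear lid and all three chips in the trough, at about (306,262), (302,287) and (315,308). I'll set the block down, release it and rise.

Call:
send_rows:
  series:
    - [[0, 0, -5], 0, 1]
    - [[0, 0, -4], 0, 1]
    - [[0, 0, -1.2], 0, 1]
    - [[0, 0, 0], 0, 1]
    - [[0, 0, 0], 0, 1]

```text
clock: 13.5
eef_pos: [420.9, -221.3, 124.5]
eef_rot: [-3.141, 0.0, 1.41]
wrist_force: [-4.9, 2.5, 15.8]
finger_gap: 24.1
finger_force: 35.0
```

Call:
send_rows:
  series:
    - [[0, 0, 0], 0, 0]
    - [[0, 0, 0], 0, 0]
    - [[0, 0, 0], 0, 0]
    - [[0, 0, 0], 0, 0]
    - [[0, 0, 0], 0, 0]
    - [[0, 0, 20], 0, 0]
    - [[0, 0, 40], 0, 0]
    - [[0, 0, 40], 0, 0]
    - [[0, 0, 40], 0, 0]
    - [[0, 0, 0], 0, 0]

```text
clock: 14.5
eef_pos: [421.9, -221.9, 268.8]
eef_rot: [3.134, 0.003, 1.41]
wrist_force: [0.3, -0.3, -0.4]
finger_gap: 46.8
finger_force: 0.0
```

Run:
```python
from h import *
s=camera("side");spots(s,["scraper","scraper_centre"],3)
c=camera("wrist");cv2.imwrite("pics/w5.png",c["color"]);spots(c,["scraper_centre","lid_handle"],3)
```

```text
scraper 0.94 [ 420.9 -221.4    0.6]
scraper 0.69 [435.9 -92.   -0. ]
scraper_centre 0.92 [ 421.1 -223.7   31.4]
scraper_centre 0.8 [440.6 -92.8  25. ]
scraper_centre 0.81 [ 418.2 -221.7   31.7]
scraper_centre 0.8 [439.6 -85.   23.8]
lid_handle 0.92 [ 637.2 -169.8  116.5]
```

View pics/w5.png

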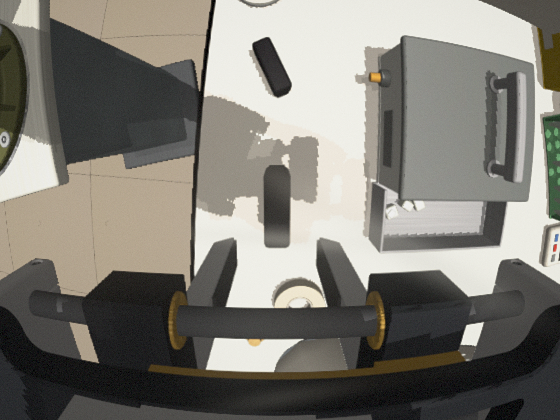

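The block stands upright and released at (277,207), with the chips in the trough at (400,207). Next is the handle.

Call:
send_rows:
  series:
    - [[12, 3, 0], 0, 0]
    - [[24, 6, 0], 0, 0]
    - [[24, 6, 0], 0, 0]
    - [[24, 6, 0], 0, 0]
    - [[24, 6, 0], 0, 0]
    - [[24, 6, 0], 0, 0]
    - [[24, 6, 0], 0, 0]
    - [[24, 6, 0], 0, 0]
    - [[24, 6, 0], 0, 0]
    - [[12, 2, 0], 0, 0]
    - [[0, 0, 0], 0, 0]
    - [[0, 0, 0], 0, 0]

```text
clock: 16.0
eef_pos: [636.8, -168.0, 263.0]
eef_rot: [-3.14, -0.0, 1.41]
wrist_force: [0.4, -0.2, -0.2]
finger_gap: 47.1
finger_force: 0.0
```

Run:
```python
from h import *
s=read_state();print(s["eef_pos"],s["eef_rot"])
c=camera("wrist");cv2.imwrite("pics/w6.png",c["color"]);spots(c,["lid_handle","lid_centre","scraper"],3)
```

```text
[ 636.84544451 -167.98786588  262.99198469] [-3.14026723e+00 -1.76068036e-04  1.41049303e+00]
lid_handle 0.7 [ 638.5 -169.2  114.5]
lid_centre 0.75 [ 615.9 -168.8   83. ]
lid_centre 0.59 [441.6  13.8   6.4]
scraper 0.56 [432.2 -92.8  -0.6]
scraper 0.55 [ 418.8 -225.9    1.3]
```

View pics/w6.png

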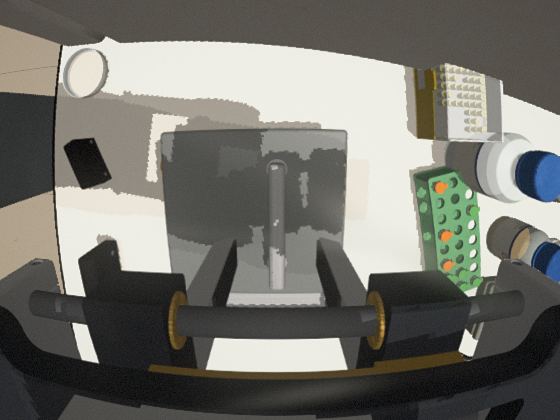

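The handle is vertical at x≈277, midway between the fingers. I'll descend and grip it.

Call:
send_rows:
  series:
    - [[0, 0, -20], 0, 0]
    - [[0, 0, -20], 0, 0]
    - [[0, 0, -18], 0, 0]
    - [[0, 0, -10], 0, 0]
    - [[0, 0, -2], 0, 0]
    - [[0, 0, 0], 0, 1]
    - [[0, 0, 0], 0, 1]
    - [[0, 0, 0], 0, 1]
    - [[0, 0, 0], 0, 1]
    - [[0, 0, 0], 0, 1]
    - [[0, 0, 0], 0, 1]
    - [[0, 0, 0], 0, 1]
  squeeze: 58

```text
clock: 17.4
eef_pos: [637.0, -168.3, 194.3]
eef_rot: [3.141, 0.0, 1.41]
wrist_force: [-1.4, 0.7, 2.5]
finger_gap: 11.8
finger_force: 58.0
```

Call:
send_rows:
  series:
    - [[0, 0, 0], 0, 1]
    - [[0, 0, 0], 0, 1]
    - [[0, 0, 0], 0, 1]
    - [[0, 0, 0], 0, 1]

```text
clock: 17.8
eef_pos: [636.9, -168.3, 194.3]
eef_rot: [3.141, 0.0, 1.41]
wrist_force: [-1.3, 1.0, 5.1]
finger_gap: 11.3
finger_force: 58.0
```

Call:
send_rows:
  series:
    - [[0, 0, 1], 0, 1]
    - [[0, 0, 1], 0, 1]
    - [[0, 0, 1], 0, 1]
    - [[0, 0, 1], 0, 1]
    - [[0, 0, 1], 0, 1]
    - [[0, 0, 1], 0, 1]
    - [[0, 0, 0], 0, 1]

```text
clock: 18.5
eef_pos: [636.7, -168.3, 200.1]
eef_rot: [-3.141, -0.0, 1.41]
wrist_force: [-3.4, 0.3, -8.2]
finger_gap: 11.1
finger_force: 58.0
```

Call:
send_rows:
  series:
    - [[0, 0, 1], 0, 1]
    - [[0, 0, 1], 0, 1]
    - [[0, 0, 1], 0, 1]
    - [[0, 0, 1], 0, 1]
    - [[0, 0, 1], 0, 1]
    - [[0, 0, 1], 0, 1]
    - [[0, 0, 1], 0, 1]
    - [[0, 0, 1], 0, 1]
    - [[0, 0, 0], 0, 1]

```text
clock: 19.4
eef_pos: [637.0, -168.3, 208.2]
eef_rot: [3.141, 0.0, 1.41]
wrist_force: [-0.0, 0.5, -3.7]
finger_gap: 11.7
finger_force: 58.0
```

Call:
send_rows:
  series:
    - [[0, 0, 2], 0, 1]
    - [[0, 0, 2], 0, 1]
    - [[0, 0, 2], 0, 1]
    - [[0, 0, 3], 0, 1]
    - [[0, 0, 3], 0, 1]
    - [[0, 0, 3], 0, 1]
    - [[0, 0, 2], 0, 1]
    - [[0, 0, 0], 0, 1]
    - [[0, 0, 0], 0, 1]
    - [[0, 0, 0], 0, 1]
    - [[0, 0, 0], 0, 1]

```text
clock: 20.5
eef_pos: [636.8, -168.3, 224.8]
eef_rot: [-3.141, -0.0, 1.41]
wrist_force: [0.1, -0.2, -3.4]
finger_gap: 11.4
finger_force: 58.0
```

Run:
```python
from h import *
s=camera("side");spots(s,["lid_handle","scraper","chip_a_centre"],3)
cv2.imwrite("pics/s7.png",cv2.resize(s["color"][170:310,200:400],(800,560),interpolation=cv2.INTER_CUBIC))
print(read_state()["wrist_force"],read_state()["moment"])
```

```text
lid_handle 0.63 [ 637.5 -170.1  146.8]
lid_handle 0.2 [ 420.1 -221.9    1.3]
lid_handle 0.18 [441.9  14.8  10. ]
scraper 0.86 [ 423. -224.   -0.]
scraper 0.58 [434.8 -93.1  -1.9]
chip_a_centre 0.59 [ 562.1 -256.    17.3]
[ 0.91517318 -0.58285514 -2.87748771] [-0.03081557 -0.11347144  0.01562371]
```

View pics/s7.png

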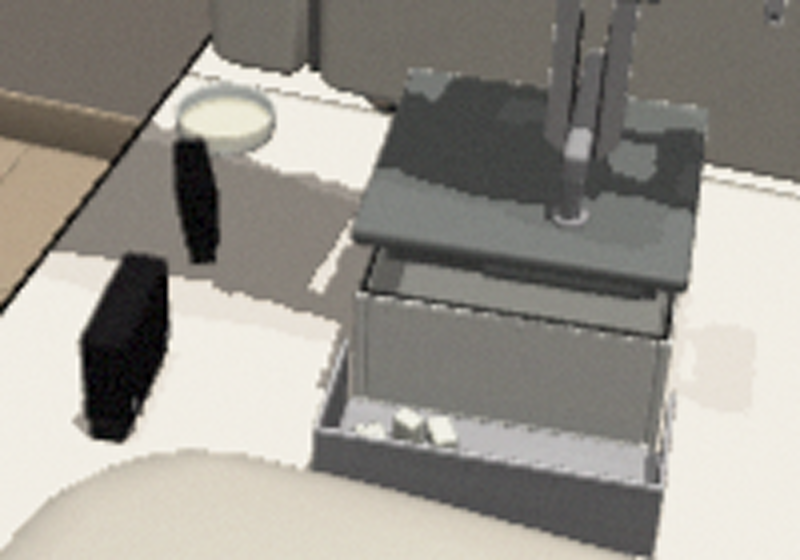

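The lid is held level about 30 mm above the box. The three chips are in the trough at (368,432), (408,422) and (440,430), and the block stands upright at (125,345).

```bash
python3 -c "
from cell import *
print(sign_off())"
```

```text
the job is handed in; nothing more can be done
None
```

I handed the job in at about 20 s with all three chips in the trough, the scraper block standing released on the worktop, and the lid held level about 30 mm above the box; the sign-off returned no verdict.

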